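# Switch on the light box and show the frosted sign plate over it

### The job

Take the black-headed key from its wooden rest, push it fully home in the key switch of the light box, turn it clockwise to its stop and leave it there. Then find the acrylic plate with the notched corner in the rack (the notch marks its frosted, labelled end), take it by the clear end only and hold its frosted end about a hand's breadth above the middle of the lit window, with the label side tipped upward, leaning halfway to level (about 45 degrees) or further. Finish while still holding it there, still, and leave the plain plate, the jar and the tape roll alone.

Things in the scene. Friction and masses are not known exactly. Their poses are not given: they have to be found in the camera images.
- key: Loose key, 40 g, upright in its rest, 58 mm tall; origin at the centre of the blade's lower end, z up. Steel blade 14 (x) by 6 mm (y), z 0 to 18 mm, the last 3 mm stepped to 10 x 4. Shoulder at z 18; black head z 18 to 58 mm, 30 mm along x (26 in its lowest 6 mm), 12 mm thick along y: pinch it across y. Symmetric under a half turn about z.
- key_rest: Fixed wooden block 50 x 50 x 28 mm high, origin at the centre of its underside. A slot in its top, 16 mm (along its x) by 8 mm, holds the key blade 18 mm deep, the shoulder resting on the top (so the key's origin stands 10 mm above the table); pull the key straight up.
- lightbox: Fixed light box: grey slab 160 (x) x 120 (y) x 30 mm high with a white window on top, origin at the centre of the slab's underside. Its key switch stands against its -x end: a grey block 56 x 56 mm, 34 mm high, centred at x = -108 mm, y = 0.
- window (a point): Centre of the lit window (120 x 90 mm), on the light box's top face, 30 mm above the table; axes as the light box.
- slot (a point): Centre of the key slot's mouth in the steel cylinder (36 mm diameter) set flush in the switch block, 34 mm above the table, z up. Turns with the cylinder: slot 16 mm along this x, 8 mm along y, 26 mm deep, 2 mm chamfer. A key fully home has its shoulder on this face, blade end 18 mm below, and about 8 degrees of turning play.
- switch (a joint): Turn of the key cylinder, rad: starts near 0 (off, 0 to 0.15), grows clockwise seen from above, stop at 1.4; on from 1.15. Light friction (about 0.05 N m), it stays where it is left.
- rack: Fixed wooden rack 130 (x) x 120 (y) x 24 mm high, origin at the centre of its underside, at any yaw. Two slots along its x, 112 x 10 mm, 18 mm deep, at y -40 and +40 mm: one holds the notched plate, the other the plain one, each standing on a long edge with 42 mm showing; pull straight up.
- plate: Loose acrylic plate, 60 g, 110 (x) by 8 (y, thickness) by 60 mm (z, up); origin mid lower long edge, 6 mm above the table. Clear x -55 to 15, frosted x 15 to 55 mm; 13 x 13 mm notch at corner x 55, z 60. Label on the frosted end's +y face: facing it, notch is upper left. Label up = +y axis up. Clear-end grip: finger middle at x below 0 (say x -28, z 45 mm), pinching across y.
- label (a point): Middle of the label face on the plate's frosted end: at x = 35, y = 4, z = 30 mm in the plate's frame, axes as the plate (y out of the label face).
- blank: Loose plain clear plate of the same 110 x 8 x 60 mm, 60 g, no notch and no frosting, in the other slot; origin at the middle of its lower edge. To be left alone.
- jar: Bystander: small glass paint jar, 48 mm diameter, 65 mm tall, origin at the centre of its underside.
- tape: Bystander: empty cardboard tape roll lying flat, 72 mm outer diameter, 24 mm high, origin at the centre of its underside.

How it is judged:
On the way, in this order (a step that is already met when the one before it is completed fails the run):
1. the key is fully home in the switch (horizontal distance between key and slot below 0.004 m and z of key in the frame of slot below -0.013 m and angle between key's own z axis and vertical below 0.15 rad and value of joint switch below 1 rad), for 0.1 s.
2. the switch is turned on with the key in it (horizontal distance between key and slot below 0.004 m and z of key in the frame of slot below -0.013 m and angle between key's own z axis and vertical below 0.15 rad and value of joint switch above 1.15 rad), for 0.2 s.
At the end, for the whole second after the job is handed in: Key let go in the switch (axis within 4 mm, 13 mm deep, upright), switch above 1.15 rad. Notched plate still, held only by fingers at plate x below 4 mm; label middle within 40 mm of the window centre horizontally and 50-180 mm above it, label normal within 0.98 rad of straight up (all of step 2 and contact force between key and the fingers below 0.1 N and contact force between plate and the fingers above 1 N and x of the grasp point in the frame of plate below 0.004 m and horizontal distance between label and window below 0.04 m and z of label in the frame of window between 0.05 and 0.18 m and angle between label's own y axis and vertical below 0.98 rad and contact force between plate and lightbox below 0.05 N and contact force between plate and rack below 0.05 N and contact force between plate and key below 0.05 N and contact force between plate and blank below 0.05 N and linear speed of plate below 0.03 m/s); the arm keeps its last pose, push and grip.
It fails at once if the plain plate, the jar or the tape roll is moved more than 25 mm (distance of any of blank, jar, tape from where it was at the start of the episode above 0.025 m).
It fails at once if the plate is gripped by its frosted end (contact force between plate and the fingers above 2 N and x of the grasp point in the frame of plate above 0.012 m).
It also fails if it takes over 54 s, if anything falls off the work surface, if the arm or the gripper's body presses on something with over 40 N, if the wrist force passes 120 N, or if a joint passes its speed limit or range.

### The arm

A 7-joint arm with a two-finger parallel gripper is mounted at the origin on the work surface. World frame = base frame: x ahead of the robot, y to its left, z up, the work surface at z = 0. Lengths are in m, angles in rad, forces in N, time in s.
With the tool pointing down it reaches from about 0.4 to 0.925 m from the base axis. Payload 4.1 kg.
Tool frame: the origin (TCP) lies at the very end of the fingers, on their centre line; the grasp point (between the pads) lies 19 mm behind it (arm.grasp_offset is the distance from the TCP to the grasp point, in m); z points along the fingers, y is the line along which they close (so a half turn about z gives the same grasp; the last joint's range is limited). The gripper opens to 85 mm and grips with 20 to 120 N. Pads are 22 mm wide; open, the fingers measure 114 mm over their backs; the gripper's body (76 mm by 85 mm) begins 54 mm behind the grasp point. The pads swing forward as they close: fully open they stand 13 mm farther back than shut.
Start: joints at [-1.205, 0.398, 0.045, 1.537, -0.019, 1.207, -0.051], TCP at [0.291, 0.581, 0.231] pointing down, gripper open.
Joint ranges: [-2.82, 2.82], [-0.49, 2.23], [-1.37, 1.46], [0, 2.46], [-1.36, 4.5], [0.23, 2], [-2.94, 2.94]. Speed limits (rad/s): [2.57, 2.57, 3.14, 3.14, 3.14, 3.14, 3.14].

### API

Orientations are given as a 3x3 rotation matrix whose columns are the frame's x, y, z axes.
In Python, from station import arm, imaging, probe_bus, job_done gives the robot as it stands (arm), with the cameras (imaging), the readings (probe_bus) and the job as plain functions.
- The arm moves only by the shell command python3 shift.py, which reads ROWS from standard input. ROWS is a JSON object whose key "rows" holds a list of rows, 1 to 5 of them, each of 5 numbers: dx, dy, dz in m, then a turn about the tool's z in rad, then the finger opening in m; each row shifts and turns the commanded pose from where the row before left it, along the tool's axes as they then stand; what a row does not reach is not made up. A row lasts 1/12 s, in which the tool goes at most 0.0417 m and 0.125 rad, less where a joint would pass 70% of its speed; a pose out of reach is approached as far as the arm can. The fingers move at their own pace and stop on an object; the grip force is fixed at half the most. Time passes only in rows, so rows that do not move let the fingers close. It prints the time, the measured TCP pose, the force, the opening and the grip force at its end. Input that does not fit is refused with a message, and nothing moves.
- probe_bus.state(): the state, without advancing time (a new reading comes with each control period).
- imaging.grab_frame(name): name is "scene" or "top" or "wrist"; returns the picture (480x640x3 uint8, red, green, blue); there is no depth.
- imaging.calibration(name): a dict with "fx", "fy", "cx", "cy" (pixels), "position" and "attitude" of the camera in the world. Camera axes: x right, y down, z forward; pixel columns grow to the right and rows downward; lengths in m; the calibration is good to about 2 mm. A picture is of the moment at which its call begins: read the wrist's pose just before it. calibration takes no time and is no camera call; for the wrist camera it gives the pose at the moment of the call.
- job_done(): hands the job in; it is judged then, once.
The state is a dict: "time_s": time; "q": joint angles; "joint_vel": joint speeds; "joint_torque": joint torques, N m; "eef_pos": TCP position; "orientation": TCP orientation; "ft_force": force on the tool from outside, world axes, zero at the start; "wrist_torque": the same for the moment, N m; "width": finger opening in m; "grip_force": force on a finger pad.
Only numpy, scipy, OpenCV 4.12 (cv2) and the standard library are available. Lean on these libraries where they do the work, as an engineer would, in place of code of your own. Each camera call takes 0.05 s, during which the arm holds its last target. There are 200 camera calls.

## Working session

There is one attempt and no reset: what is moved stays moved. The work goes in short steps, Python scripts to look and compute and a shell command to move; the robot and the scene stay as the last step left them, time stands still between calls to the robot, and variables do not carry over. Pictures are saved under pics/ and viewed, at most 12 in all, crops included, and the job is handed in when it is done.

```bash
ls; mkdir -p pics
python3 - <<'E'
from station import arm, imaging, probe_bus, job_done
import cv2,numpy as np
ims=[]
for n in("scene","top"):
    im=imaging.grab_frame(n); c=imaging.calibration(n); print(n,c)
    cv2.imwrite(f"pics/{n}0.png",im[:,:,::-1])
s=probe_bus.state(); print(s["time_s"],s["eef_pos"],s["orientation"],arm.grasp_offset)
E
```

```text
pics
shift.py
station.py
scene {'fx': 435.18728568717296, 'fy': 435.18728568717296, 'cx': 319.3517990822964, 'cy': 241.44681296881248, 'position': array([ 0.95570762, -0.49144681,  0.65017885]), 'attitude': array([[ 0.82004225,  0.41197578, -0.39724886],
       [ 0.57222373, -0.57867969,  0.58111085],
       [ 0.00952375, -0.70385067, -0.71028412]])}
top {'fx': 494.7861538026874, 'fy': 494.7861538026874, 'cx': 323.0035552019764, 'cy': 230.01039499921185, 'position': array([ 0.43498279, -0.00531729,  0.91057349]), 'attitude': array([[-0.00665013, -0.98262077,  0.18550525],
       [-0.99995276,  0.00784953,  0.0057319 ],
       [-0.00708842, -0.18545836, -0.98262656]])}
0.1 [0.29111308 0.5805362  0.23037918] [[-8.93924576e-01  4.48216902e-01 -6.79347492e-04]
 [ 4.48217406e-01  8.93923180e-01 -1.58261377e-03]
 [-1.02069770e-04 -1.71923271e-03 -9.99998517e-01]] 0.0187
```

View pics/scene0.png

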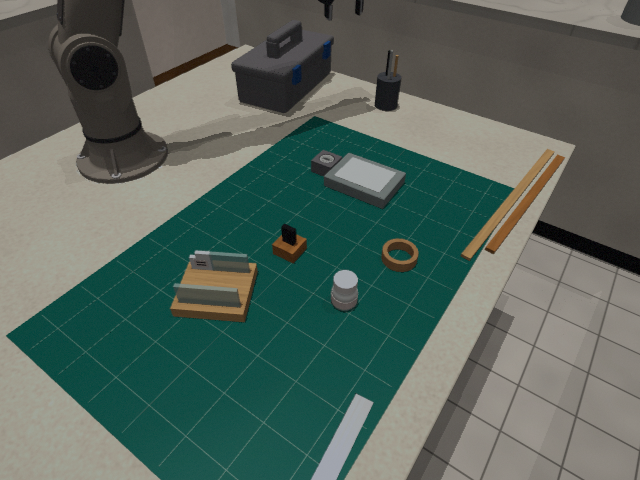

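View pics/top0.png

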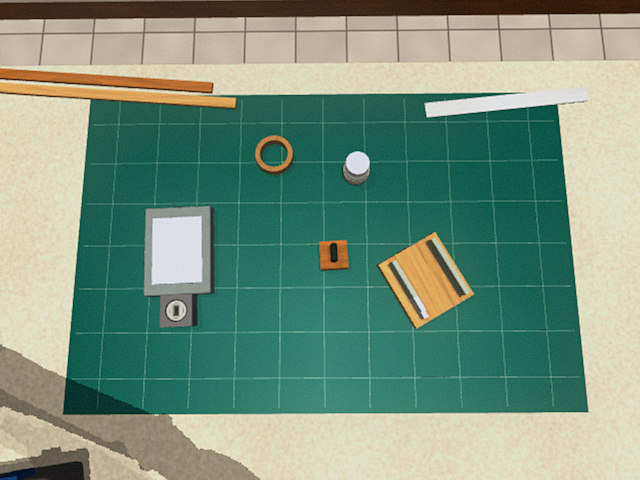

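Top view (u→−y, v→−x): key (334,252) in its rest, light box (180,252) with switch slot (176,311) on the robot side, rack (425,280). The notched plate, with the white label, is in the left slot, its frosted end at the lower end (422,312). In the scene view its label faces the camera. Next: measurement.

```bash
cat > h.py <<'E'
import numpy as np,cv2
from station import arm, imaging, probe_bus, job_done
def ray(c,p):
    d=c["attitude"]@np.array([(p[0]-c["cx"])/c["fx"],(p[1]-c["cy"])/c["fy"],1.]); return c["position"],d
def onz(c,p,z):
    o,d=ray(c,p); return o+d*(z-o[2])/d[2]
def tri(c1,p1,c2,p2):
    A=np.zeros((3,3));b=np.zeros(3);L=[ray(c1,p1),ray(c2,p2)]
    for o,d in L:
        d=d/np.linalg.norm(d);P=np.eye(3)-np.outer(d,d);A+=P;b+=P@o
    X=np.linalg.solve(A,b); return X,max(np.linalg.norm(np.cross(X-o,d/np.linalg.norm(d))) for o,d in L)
def blobs(m,amin=15):
    n,l,s,c=cv2.connectedComponentsWithStats(m.astype(np.uint8)); return [(i,s[i],c[i]) for i in range(1,n) if s[i][4]>=amin],l
def rect(m):
    k=max(cv2.findContours(m.astype(np.uint8),0,1)[0],key=cv2.contourArea); return cv2.minAreaRect(k),cv2.boxPoints(cv2.minAreaRect(k))
E
python3 - <<'E'
from h import *
t=cv2.imread("pics/top0.png");s=cv2.imread("pics/scene0.png")
ct=imaging.calibration("top");cs=imaging.calibration("scene")
# window: white mask
for n,im,c,roi in(("top",t,ct,(140,200,80,100)),("scene",s,cs,(320,145,90,60))):
    x,y,w,h=roi;m=np.zeros(im.shape[:2],bool);m[y:y+h,x:x+w]=im[y:y+h,x:x+w].min(2)>170
    r,b=rect(m);k=max(cv2.findContours(m.astype(np.uint8),0,1)[0],key=cv2.contourArea)
    q=cv2.approxPolyDP(cv2.convexHull(k),6,True).reshape(-1,2)
    print(n,"win",np.round(q.tolist(),1).tolist());P=np.array([onz(c,p,.03)[:2] for p in q.astype(float)]);print(P.round(4).tolist(),P.mean(0),[round(float(np.linalg.norm(P[i]-P[i-1])),4) for i in range(len(P))])
    np.save(f"pics/{n}win.npy",q)
# key head dark
for n,im,c,roi in(("top",t,ct,(318,238,32,32)),("scene",s,cs,(275,220,30,30))):
    x,y,w,h=roi;m=np.zeros(im.shape[:2],bool);m[y:y+h,x:x+w]=im[y:y+h,x:x+w].max(2)<45
    print(n,"key",[(a[1].tolist(),a[2].round(1)) for a in blobs(m)[0]],rect(m)[1].round(1).tolist())
# jar, tape rough
print("jar",onz(ct,(357,160),.065),"tape",onz(ct,(274,154),.024))
a=cv2.resize(t[235:335,370:480],None,fx=5,fy=5,interpolation=2)
b=cv2.resize(t[285:335,150:210],None,fx=5,fy=5,interpolation=2); b2=cv2.resize(t[230:280,305:360],None,fx=5,fy=5,interpolation=2)
can=np.zeros((590,800,3),np.uint8);can[:500,:500]=a[:,:500];can[:250,500:800]=b;can[250:500,500:775]=b2
cv2.imwrite("pics/z.png",can)
E
```

```text
top win [[201, 216], [201, 281], [152, 284], [152, 219]]
[[0.629, 0.2222], [0.5106, 0.2176], [0.5059, 0.3047], [0.6241, 0.3115]] [0.56741805 0.26398179] [0.0894, 0.1185, 0.0872, 0.1184]Traceback (most recent call last):
  File "<stdin>", line 7, in <module>
  File "h.py", line 15, in rect
    k=max(cv2.findContours(m.astype(np.uint8),0,1)[0],key=cv2.contourArea); return cv2.minAreaRect(k),cv2.boxPoints(cv2.minAreaRect(k))
ValueError: max() iterable argument is empty
```

Run:
```python
from h import *
t=cv2.imread("pics/top0.png");s=cv2.imread("pics/scene0.png")
ct=imaging.calibration("top");cs=imaging.calibration("scene")
C={}
for n,im,c,roi,th in(("top",t,ct,(140,200,80,100),170),("scene",s,cs,(325,150,80,50),140)):
    x,y,w,h=roi;m=np.zeros(im.shape[:2],np.uint8);m[y:y+h,x:x+w]=im[y:y+h,x:x+w].min(2)>th
    k=max(cv2.findContours(m,0,1)[0],key=cv2.contourArea); M=cv2.moments(k)
    C[n]=(M["m10"]/M["m00"],M["m01"]/M["m00"]);print(n,cv2.boundingRect(k),cv2.contourArea(k),C[n],onz(c,C[n],.03))
print("win tri",tri(ct,C["top"],cs,C["scene"]))
for n,im,c,roi in(("top",t,ct,(318,238,32,32)),("scene",s,cs,(275,220,30,30))):
    x,y,w,h=roi;m=np.zeros(im.shape[:2],bool);m[y:y+h,x:x+w]=im[y:y+h,x:x+w].max(2)<45
    print(n,"key",[(a[1].tolist(),a[2].round(1)) for a in blobs(m)[0]])
print("jar",onz(ct,(357,160),.065),"tape",onz(ct,(274,154),.024))
print("key rough",onz(ct,(334,246),.068),"slot",onz(ct,(176,310.5),.034))
a=cv2.resize(t[235:335,370:480],None,fx=5,fy=5,interpolation=2)
b=cv2.resize(t[285:335,150:210],None,fx=5,fy=5,interpolation=2); b2=cv2.resize(t[230:280,305:360],None,fx=5,fy=5,interpolation=2)
can=np.zeros((590,800,3),np.uint8);can[:500,:500]=a[:,:500];can[:250,500:800]=b;can[250:500,500:775]=b2
cv2.imwrite("pics/z.png",can)
```

```text
top (151, 216, 52, 69) 3213.0 (176.48843241000102, 249.91129785247432) [0.56684976 0.26398464 0.03      ]
scene (335, 157, 61, 35) 1072.0 (365.1759950248756, 174.00606343283582) [0.56849331 0.2639223  0.03      ]
win tri (array([0.56746767, 0.26474368, 0.02885963]), np.float64(0.0005788592848709692))
top key [([330, 244, 7, 18, 89], array([333.4, 252.2]))]
scene key [([281, 224, 15, 22, 246], array([288.4, 234. ]))]
jar [ 0.72137232 -0.06194816  0.065     ] tape [0.74845892 0.09098161 0.024     ]
key rough [ 0.56587344 -0.0191543   0.068     ] slot [0.45894866 0.25842926 0.034     ]
```

View pics/z.png

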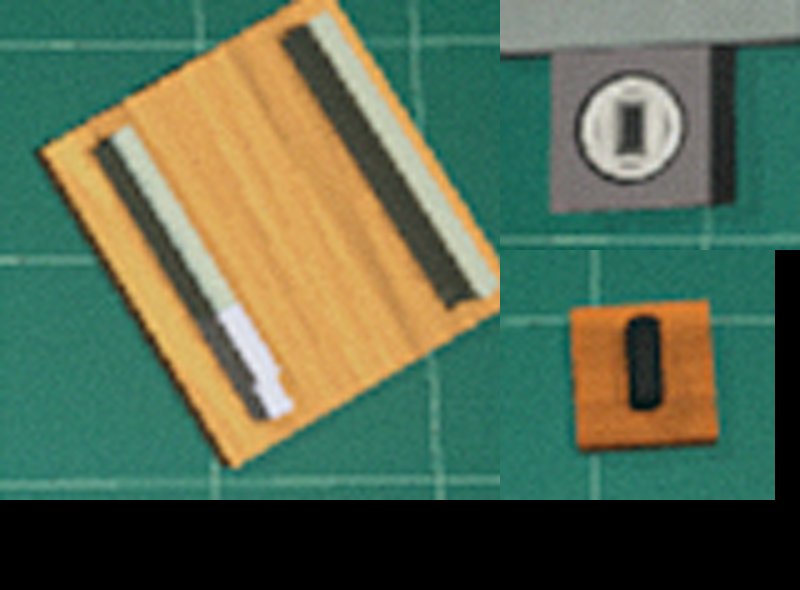

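Zoomed picture: key head at (334,252), long axis about 3° off world x. Slot also points nearly along world x, at (176,310.5). Plate's label end is at its lower right (robot side), and the slot gap is on its far side. I'll rotate first, then move over the key.

```bash
echo '{"rows":[[0,0,0,-0.125,0.085],[0,0,0,-0.125,0.085],[0,0,0,-0.125,0.085],[0,0,0,-0.125,0.085],[0,0,0,-0.02,0.085]]}' | python3 shift.py
cat >> h.py <<'E'
def to(x,y,z,yaw=None):
    "tool-frame shift from the measured TCP to a target; turn so that tool y has world angle yaw (mod pi), made after the shift"
    s=probe_bus.state();R=s["orientation"];d=R.T@(np.array([x,y,z])-s["eef_pos"])
    a=np.arctan2(R[1,1],R[0,1]); o=f"t={s['time_s']:.2f} tcp={s['eef_pos'].round(4)} yawY={np.degrees(a):.2f} shift(tool)={d.round(4)} F={s['ft_force'].round(1)} w={s['width']:.4f} q1,6,7={s['q'][[0,5,6]].round(2) if hasattr(s['q'],'shape') else s['q']}"
    if yaw is not None: o+=f" turn={-((np.radians(yaw)-a+np.pi/2)%np.pi-np.pi/2):.4f}"
    print(o)
E
python3 -c "
from h import *
to(.56,-.018,.23,93)"
```

```text
time_s: 0.52
eef_pos: [0.2912, 0.5807, 0.2307]
orientation: [[-0.998, -0.058, -0.001], [-0.058, 0.998, -0.001], [0.001, -0.001, -1.0]]
ft_force: [0.8, 0.8, 1.1]
width: 0.0847
grip_force: 0.0
t=0.52 tcp=[0.2912 0.5807 0.2307] yawY=93.33 shift(tool)=[-0.2335 -0.6133  0.0011] F=[0.8 0.8 1.1] w=0.0847 q1,6,7=[-1.13  1.21  0.44] turn=0.0058
```

```bash
echo '{"rows":[[-0.0145,-0.038,0,0,0.085],[-0.0145,-0.038,0,0,0.085],[-0.0145,-0.038,0,0,0.085],[-0.0145,-0.038,0,0,0.085],[-0.0145,-0.038,0,0,0.085]]}' | python3 shift.py >/dev/null
echo '{"rows":[[-0.0145,-0.038,0,0,0.085],[-0.0145,-0.038,0,0,0.085],[-0.0145,-0.038,0,0,0.085],[-0.0145,-0.038,0,0,0.085],[-0.0145,-0.038,0,0,0.085]]}' | python3 shift.py >/dev/null
echo '{"rows":[[-0.0145,-0.038,0,0,0.085],[-0.0145,-0.038,0,0,0.085],[-0.0145,-0.038,0,0,0.085],[-0.0145,-0.038,0,0,0.085],[-0.0145,-0.038,0,0,0.085]]}' | python3 shift.py
python3 - <<'E'
from h import *
to(.56,-.018,.16,93)
c=imaging.calibration("wrist");im=imaging.grab_frame("wrist");cv2.imwrite("pics/w1.png",im[:,:,::-1]);np.save("pics/w1.npy",c,allow_pickle=True)
print(c)
E
```

```text
time_s: 1.77
eef_pos: [0.5403, 0.0221, 0.2313]
orientation: [[-0.999, -0.053, 0.0], [-0.053, 0.999, 0.0], [-0.0, 0.0, -1.0]]
ft_force: [1.1, 0.3, 0.2]
width: 0.0849
grip_force: 0.0
t=1.77 tcp=[0.5403 0.0221 0.2313] yawY=93.02 shift(tool)=[-0.0176 -0.0411  0.0713] F=[1.1 0.3 0.2] w=0.0849 q1,6,7=[-0.39  1.14  1.57] turn=0.0004
{'fx': 356.3701106474636, 'fy': 356.3701106474636, 'cx': 315.22949804440236, 'cy': 237.1969541258974, 'position': array([0.46663683, 0.01804289, 0.37403989]), 'attitude': array([[-0.05324469,  0.95673563,  0.28604533],
       [ 0.99858077,  0.05066755,  0.01640882],
       [ 0.00120568,  0.28651305, -0.95807558]])}
```

View pics/w1.png

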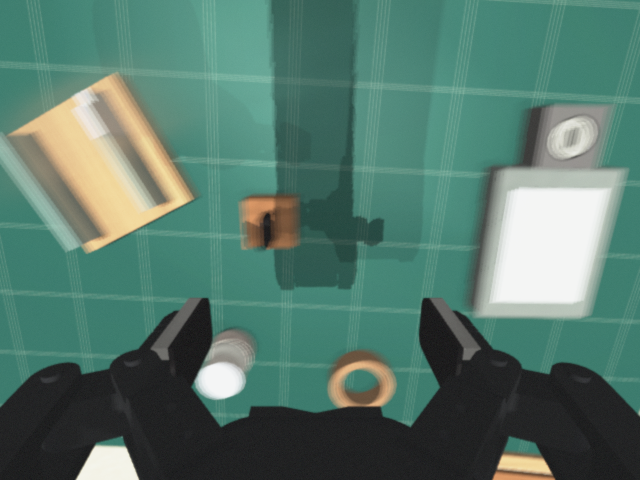

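Wrist view (blurred by motion): key (267,225), switch (572,138), window (545,245), plate label at (92,110). I'll let it settle, then shoot from two places and measure.

```bash
cat > m.py <<'E'
from h import *
import sys
def shot(n):
    c=imaging.calibration("wrist");im=imaging.grab_frame("wrist")[:,:,::-1].copy();cv2.imwrite(f"pics/{n}.png",im);return c,im
def near(c,P): 
    p=c["attitude"].T@(np.array(P)-c["position"]);return np.array([c["fx"]*p[0]/p[2]+c["cx"],c["fy"]*p[1]/p[2]+c["cy"]])
E
echo '{"rows":[[0,0,0,0,0.085],[0,0,0,0,0.085]]}' | python3 shift.py >/dev/null
python3 - <<'E'
from m import *
c,im=shot("w2");np.savez("pics/w2c.npz",**c)
s=near(c,[.459,.2585,.034]);print(s)
k=near(c,[.56,-.018,.068]);print(k,near(c,[.567,.264,.03]))
u,v=s.astype(int);a=im[v-35:v+35,u-35:u+35];u,v=k.astype(int);b=im[v-35:v+35,u-35:u+35]
r=near(c,[.53,-.2,.05]).astype(int);print(r);d=im[r[1]-75:r[1]+75,max(0,r[0]-75):][:150,:]
d=im[50:270,0:220]
can=np.zeros((600,800,3),np.uint8);can[:280,:280]=cv2.resize(a,(280,280),interpolation=2);can[300:580,:280]=cv2.resize(b,(280,280),interpolation=2);can[:500,290:790]=cv2.resize(d,(500,500),interpolation=2);cv2.imwrite("pics/z2.png",can)
to(.56,-.018,.16,93)
E
```

```text
[575.03769385 136.77414038]
[267.55584492 237.7206553 ] [550.00125004 247.287657  ]
[ 70 190]
t=2.03 tcp=[0.5396 0.0249 0.231 ] yawY=93.13 shift(tool)=[-0.0181 -0.0441  0.0709] F=[-0.1 -0.2  1. ] w=0.0849 q1,6,7=[-0.4   1.14  1.57] turn=0.0022
```

View pics/z2.png

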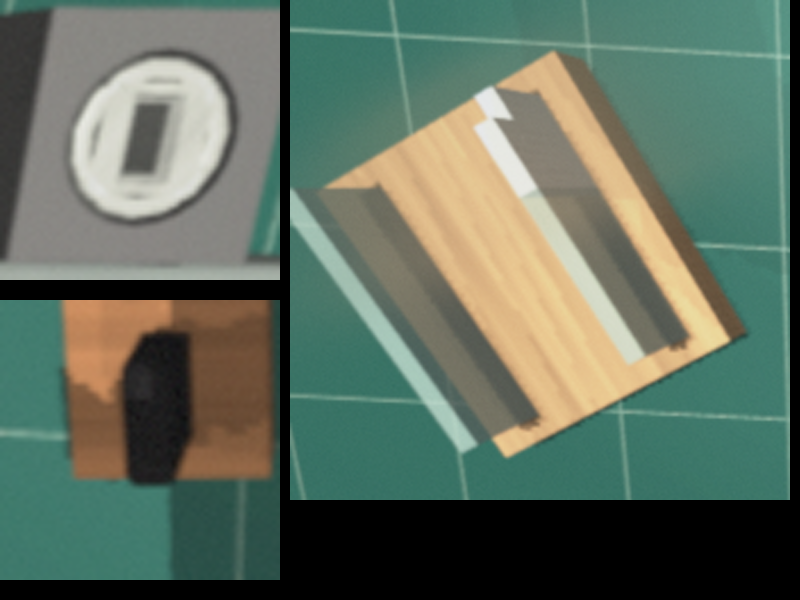

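```bash
echo '{"rows":[[-0.009,-0.022,0.02,0,0.085],[-0.009,-0.022,0.02,0,0.085],[0,0,0.01,0,0.085],[0,0,0,0,0.085],[0,0,0,0,0.085]]}' | python3 shift.py >/dev/null
python3 - <<'E'
from m import *
to(.56,-.018,.16,93)
c,im=shot("w3");np.savez("pics/w3c.npz",**c);c2=dict(np.load("pics/w2c.npz"));i2=cv2.imread("pics/w2.png")
t=cv2.imread("pics/top0.png");ct=imaging.calibration("top")
R={}
for n,cc,ii in(("w2",c2,i2),("w3",c,im),("top",ct,t)):
    k=near(cc,[.56,-.018,.06]).astype(int);h=60 if n=="w3" else 25
    m=np.zeros(ii.shape[:2],np.uint8);m[k[1]-h:k[1]+h,k[0]-h:k[0]+h]=ii[k[1]-h:k[1]+h,k[0]-h:k[0]+h].max(2)<42
    b,l=blobs(m,50);i=max(b,key=lambda q:q[1][4]);kk=(l==i[0]).astype(np.uint8);r,bx=rect(kk);print(n,i[1],i[2],r);R[n]=(cc,i[2],kk)
# slot: bright cylinder
S={}
for n,cc,ii,h in(("w2",c2,i2,28),("w3",c,im,40),("top",ct,t,14)):
    k=near(cc,[.459,.2585,.034]).astype(int)
    if not(0<k[0]<630):print(n,k);continue
    m=np.zeros(ii.shape[:2],np.uint8);m[k[1]-h:k[1]+h,k[0]-h:k[0]+h]=ii[k[1]-h:k[1]+h,k[0]-h:k[0]+h].min(2)>150
    cn=max((q for q in cv2.findContours(m,0,1)[0]),key=lambda q:cv2.contourArea(cv2.convexHull(q)));e=cv2.fitEllipse(cv2.convexHull(cn));S[n]=(cc,e[0]);print(n,e,onz(cc,e[0],.034))
print(tri(*S["w2"],*S["top"]))
k=near(c,[.56,-.018,.068]).astype(int);a=im[k[1]-60:k[1]+60,k[0]-80:k[0]+80]
cv2.imwrite("pics/z3.png",cv2.resize(a,(640,480),interpolation=2));print(k)
E
```

```text
t=2.45 tcp=[ 0.5597 -0.0167  0.1808] yawY=93.29 shift(tool)=[-0.0003 -0.0014  0.0208] F=[0.3 0.8 0.8] w=0.0848 q1,6,7=[-0.32  1.04  1.69] turn=0.0051
w2 [264 211  15  37 477] [271.11111111 228.62054507] ((271.0, 229.0), (36.0, 14.0), 90.0)
w3 [307 203  14  44 576] [313.65625    224.89236111] ((313.5, 224.5), (43.0, 13.0), 90.0)
top [330 244   7  18  75] [333.29333333 252.34666667] ((333.0, 252.5), (17.0, 6.0), 90.0)
w2 ((576.8602294921875, 134.873046875), (34.84970474243164, 42.72562026977539), 43.18096923828125) [0.45725506 0.25973431 0.034     ]
w3 [678 116]
top ((175.89700317382812, 310.1714172363281), (18.78160858154297, 19.371952056884766), 43.90998840332031) [0.45951884 0.25863782 0.034     ]
(array([0.45838275, 0.25740423, 0.0375629 ]), np.float64(0.001046135125477381))
[313 234]
```

View pics/z3.png

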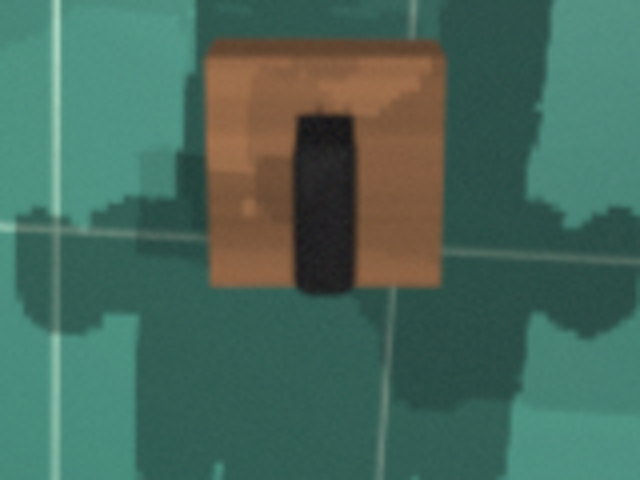

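Wrist crop: key head's top face spans u≈307–321, v≈209–247, almost aligned with the tool. Rest top spans v≈188–246.

Run:
```python
from m import *
c=dict(np.load("pics/w3c.npz"));c2=dict(np.load("pics/w2c.npz"));i2=cv2.imread("pics/w2.png")
print("key top far/near",onz(c,(314.2,247.3),.068),onz(c,(314.5,209.5),.068))
R=[onz(c,(a/4+233,b/4+174),.028) for a,b in((206,57),(444,57),(442,287),(211,287))];R=np.array(R);print("rest",R.round(4).tolist(),R.mean(0))
# far end of head in w2: bottom rows of the dark blob
for n,cc,im,h in(("w2",c2,i2,25),("w3",c,cv2.imread("pics/w3.png"),60)):
    k=near(cc,[.56,-.018,.06]).astype(int);m=np.zeros(im.shape[:2],bool);m[k[1]-h:k[1]+h,k[0]-h:k[0]+h]=im[k[1]-h:k[1]+h,k[0]-h:k[0]+h].max(2)<50
    b,l=blobs(m,50);i=max(b,key=lambda q:q[1][4]);ys,xs=np.where(l==i[0]);v=ys.max();print(n,v,[(int(y),int(xs[ys==y].min()),int(xs[ys==y].max())) for y in range(v-40,v+1,5)])
```

```text
key top far/near [ 0.57010616 -0.01653198  0.068     ] [ 0.54105553 -0.01797674  0.068     ]
rest [[0.5331, -0.0434, 0.028], [0.5302, 0.006, 0.028], [0.5803, 0.0096, 0.028], [0.5832, -0.0406, 0.028]] [ 0.55670411 -0.0171148   0.028     ]Traceback (most recent call last):
  File "<stdin>", line 8, in <module>
    return umr_minimum(a, axis, None, out, keepdims, initial, where)
ValueError: zero-size array to reduction operation minimum which has no identity
```

Run:
```python
from m import *
c=dict(np.load("pics/w3c.npz"));c2=dict(np.load("pics/w2c.npz"));ct=imaging.calibration("top")
print(tri(c2,(270.2,248),c,(314.2,247.3)),tri(ct,(334.2,243.8),c,(314.2,247.3)))
to(.556,-.0172,.036,93.1)
```

```text
(array([ 0.57253984, -0.01640155,  0.0598865 ]), np.float64(0.0002135826870129666)) (array([ 0.5684325 , -0.01803869,  0.07407026]), np.float64(0.0014298166561186325))
t=2.50 tcp=[ 0.5604 -0.0166  0.1816] yawY=93.33 shift(tool)=[ 0.0044 -0.0006  0.1456] F=[-0.6  0.   0.4] w=0.0852 q1,6,7=[-0.32  1.04  1.69] turn=0.0040
```

```bash
echo '{"rows":[[0.0044,-0.0005,0.036,0,0.085],[0,0,0.036,0,0.085],[0,0,0.036,0,0.06],[0,0,0.037,0,0.04],[0,0,0,0,0.03]]}' | python3 shift.py
echo '{"rows":[[0,0,0,0,0.0],[0,0,0,0,0.0],[0,0,0,0,0.0],[0,0,0,0,0.0],[0,0,0,0,0.0]]}' | python3 shift.py
python3 -c "
from h import *
to(.556,-.0172,.036,93.1)"
```

```text
time_s: 2.92
eef_pos: [0.551, -0.0173, 0.0311]
orientation: [[-0.998, -0.058, -0.011], [-0.058, 0.998, 0.001], [0.011, 0.001, -1.0]]
ft_force: [-1.7, 0.8, -0.8]
width: 0.0511
grip_force: 0.0
time_s: 3.33
eef_pos: [0.5587, -0.019, 0.0394]
orientation: [[-0.998, -0.055, 0.006], [-0.055, 0.998, 0.001], [-0.006, 0.001, -1.0]]
ft_force: [-0.1, 1.1, 7.8]
width: 0.0111
grip_force: 59.6
t=3.33 tcp=[ 0.5587 -0.019   0.0394] yawY=93.18 shift(tool)=[0.0026 0.002  0.0034] F=[-0.1  1.1  7.8] w=0.0111 q1,6,7=[-0.27  0.75  1.76] turn=0.0014
```

```bash
echo '{"rows":[[0,0,-0.03,0,0],[0,0,-0.035,0,0],[0,0,-0.035,0,0],[0,0,-0.03,0,0],[0.014,0.039,0,0,0]]}' | python3 shift.py | grep width
echo '{"rows":[[0.014,0.039,0,0,0],[0.014,0.039,0,0,0],[0.014,0.039,0,0,0],[0.014,0.039,0,0,0],[0.014,0.039,0,0,0]]}' | python3 shift.py >/dev/null
echo '{"rows":[[0.01,0.025,0,0,0],[0,0,0,0,0],[0,0,0,0,0],[0,0,0,0,0]]}' | python3 shift.py | grep -v ori
python3 - <<'E'
from m import *
to(.459,.2589,.18,92.7)
c,im=shot("w4");np.savez("pics/w4c.npz",**c)
k=near(c,[.459,.2589,.034]).astype(int);print(k)
cv2.imwrite("pics/z4.png",im[60:460,150:510][:,:] if 0 else cv2.resize(im[80:400,160:480],(600,600),interpolation=2))
E
```

```text
width: 0.0109
time_s: 4.5
eef_pos: [0.4486, 0.2328, 0.1672]
ft_force: [-0.0, -0.5, -0.9]
width: 0.011
grip_force: 60.0
t=4.50 tcp=[0.4486 0.2328 0.1672] yawY=93.11 shift(tool)=[-0.0118  0.0255 -0.0128] F=[-0.  -0.5 -0.9] w=0.0110 q1,6,7=[-0.73  0.98  1.11] turn=0.0072
[346 240]
```

View pics/z4.png

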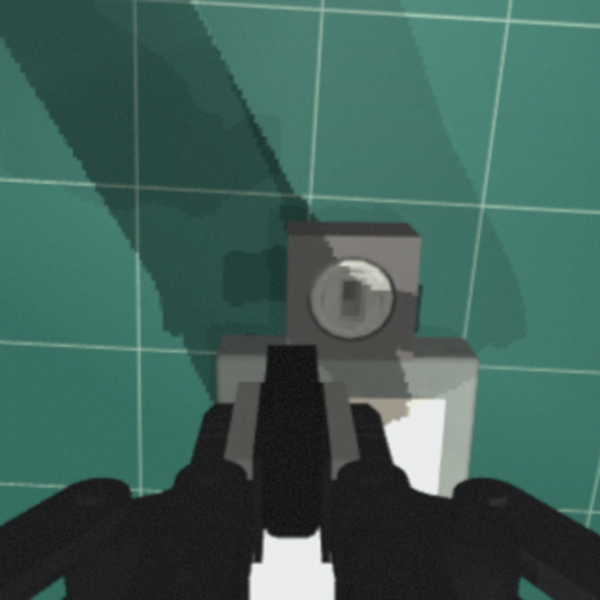

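Cylinder centre at px (347.7,239.5) in the full frame. Key head in the fingers spans v≈264 (lower near edge) to 364 (top far edge), u≈315.

Run:
```python
from m import *
c=dict(np.load("pics/w4c.npz"));im=cv2.imread("pics/w4.png")
T=np.array([.4486,.2328,.1672])
m=np.zeros(im.shape[:2],np.uint8);m[212:265,318:375]=(im[212:265,318:375].max(2)<62)&(im[212:265,318:375].max(2)>0)
# dark ring around the cylinder: brightness profile along spokes -> circle fit
g=cv2.GaussianBlur(im.max(2).astype(np.float32),(3,3),0);p0=np.array([347.7,239.5]);pts=[]
for a in np.radians(np.arange(0,360,10)):
    r=np.arange(17,29,.25);q=p0+np.outer(r,[np.cos(a),np.sin(a)]);v=cv2.remap(g,q[:,0].astype(np.float32).reshape(1,-1),q[:,1].astype(np.float32).reshape(1,-1),1)[0]
    pts.append(q[v.argmin()])
e=cv2.fitEllipse(np.array(pts,np.float32));print(e)
S=onz(c,e[0],.034);print("slot",S,"size",[np.linalg.norm(onz(c,(e[0][0]+e[1][0]/2,e[0][1]),.034)-S)])
for dz in(.030,.032):
    f=onz(c,(315.2,364.3),T[2]+dz);n=onz(c,(315.7,80+346/1.875),T[2]+dz-.04)
    print(dz,"far",f-T,"near",n-T)
ct=imaging.calibration("top");print("win-based",np.array([.5673,.2643])-.108*np.array([np.cos(.05),np.sin(.05)]))
# slot dark region axis
k=im[225:255,333:362].max(2);cv2.imwrite("pics/s.png",k)
```

```text
((346.0874328613281, 238.19493103027344), (44.7767333984375, 49.483245849609375), 114.54059600830078)
slot [0.45702699 0.25842319 0.034     ] size [np.float64(0.018112011339072188)]
0.03 far [0.00893313 0.00049913 0.03      ] near [-0.01500228 -0.00055488 -0.01      ]
0.032 far [0.00746277 0.00041676 0.032     ] near [-0.01577351 -0.00060185 -0.008     ]
win-based [0.45943497 0.25890225]
```

```bash
echo '{"rows":[[-0.0147,0.0255,0,0,0],[0,0,0.032,0,0],[0,0,0.032,0,0],[0,0,0.028,0,0],[0,0,0,0,0]]}' | python3 shift.py >/dev/null
echo '{"rows":[[0,0,0,0,0],[0,0,0,0,0],[0,0,0,0,0]]}' | python3 shift.py >/dev/null
python3 - <<'E'
from m import *
to(.462,.259,.044,92.9)
c=imaging.calibration("scene");im=imaging.grab_frame("scene")[:,:,::-1].copy();cv2.imwrite("pics/s5.png",im)
k=near(c,[.459,.259,.045]).astype(int);print(k);a=im[k[1]-40:k[1]+20,k[0]-40:k[0]+40]
cw,iw=shot("w5");k=near(cw,[.459,.259,.044]).astype(int);print(k);b=iw[k[1]-70:k[1]+70,k[0]-70:k[0]+70]
can=np.zeros((560,760,3),np.uint8);can[:300,:400]=cv2.resize(a,(400,300),interpolation=2);can[:350,405:755]=cv2.resize(b,(350,350),interpolation=2);cv2.imwrite("pics/z5.png",can)
E
```

```text
t=5.22 tcp=[0.4631 0.2603 0.0765] yawY=93.09 shift(tool)=[ 0.0013 -0.0013  0.0325] F=[ 0.  -0.4  0.5] w=0.0109 q1,6,7=[-0.73  0.8   1.11] turn=0.0034
[326 154]
[312 268]
```

View pics/z5.png

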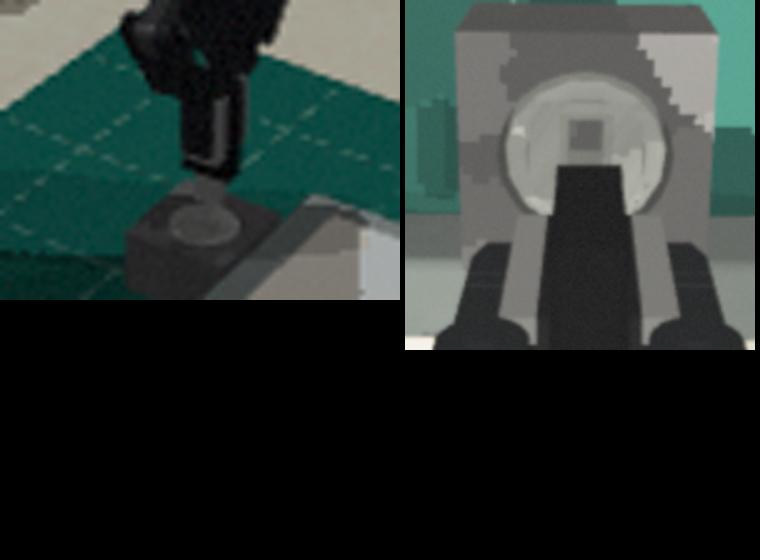

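Scene crop: blade just above the cylinder. Wrist crop: slot centre px (314,≈252), cylinder centre (314,257), key head near-bottom edge at v=264, u=315.6 — laterally aligned and square.

Run:
```python
from m import *
s=probe_bus.state();T=np.array(s["eef_pos"]);c=imaging.calibration("wrist");cs=imaging.calibration("scene")
S=onz(c,(314.0,256.8),.034);print("slot",S,T, "cyl diam",onz(c,(314,198+220/2.5),.034)-onz(c,(314,198+75/2.5),.034))
for dz in(.024,.028,.032):
    n=onz(c,(315.6,264),T[2]+dz-.04); print(dz,n-T,"key x",n[0]+.013)
print("slot scene",onz(cs,(326-40+207/5,154-40+225/5),.034))
# blade bottom in scene at crop ~(211,205)->?
for z in (.04,.045,.05,.055): print(z,(near(cs,[.459,.259,z])-[286,114])*5)
```

```text
slot [0.45558332 0.25964136 0.034     ] [0.46257944 0.26053366 0.07624045] cyl diam [0.03391542 0.00184285 0.        ]
0.024 [-0.01292947 -0.00044193 -0.016     ] key x 0.4626499694291267
0.028 [-0.01447178 -0.00054328 -0.012     ] key x 0.4611076572646147
0.032 [-0.01601409 -0.00064464 -0.008     ] key x 0.4595653451001028
slot scene [0.46412921 0.25780717 0.034     ]
0.04 [199.98731652 210.07673106]
0.045 [200.19575422 201.44788948]
0.05 [200.40558902 192.76121182]
0.055 [200.61683499 184.01611464]
```

```bash
echo '{"rows":[[0.003,-0.0007,0,0,0],[0,0,0.01,0,0],[0,0,0.008,0,0],[0,0,0,0,0],[0,0,0,0,0]]}' | python3 shift.py | grep -v ori
echo '{"rows":[[0,0,0.006,0,0],[0,0,0,0,0],[0,0,0,0,0]]}' | python3 shift.py | grep -v ori
```

```text
time_s: 5.73
eef_pos: [0.4587, 0.259, 0.0557]
ft_force: [2.6, -0.5, -1.2]
width: 0.0109
grip_force: 59.7
time_s: 5.98
eef_pos: [0.4587, 0.2591, 0.0501]
ft_force: [2.9, 1.3, -3.6]
width: 0.0111
grip_force: 59.8
```

```bash
echo '{"rows":[[0,0,0.004,0,0],[0,0,0.002,0,0],[0,0,0,0,0]]}' | python3 shift.py | grep -v ori
echo '{"rows":[[0,0,0.002,0,0],[0,0,0.002,0,0],[0,0,0,0,0],[0,0,0,0,0]]}' | python3 shift.py | grep -v ori
```

```text
time_s: 6.23
eef_pos: [0.4589, 0.2593, 0.0455]
ft_force: [0.8, -1.5, 7.7]
width: 0.0108
grip_force: 61.3
time_s: 6.57
eef_pos: [0.4591, 0.2595, 0.0451]
ft_force: [-7.6, -5.8, 36.9]
width: 0.0111
grip_force: 65.7
```

```bash
echo '{"rows":[[0,0,-0.003,0.06,0],[0,0,0,0.12,0],[0,0,0,0.12,0],[0,0,0,0.12,0],[0,0,0,0.12,0]]}' | python3 shift.py | grep -v ori
echo '{"rows":[[0,0,0,0.12,0],[0,0,0,0.12,0],[0,0,0,0.12,0],[0,0,0,0.12,0],[0,0,0,0.12,0]]}' | python3 shift.py | grep -v width
python3 -c "
from h import *
to(.459,.259,.045,93.1-80.2);print(probe_bus.state()['wrist_torque'])"
```

```text
time_s: 6.98
eef_pos: [0.4589, 0.2593, 0.0454]
ft_force: [-1.2, -1.9, 15.0]
width: 0.0114
grip_force: 62.2
time_s: 7.4
eef_pos: [0.4588, 0.2594, 0.0454]
orientation: [[-0.462, 0.887, 0.0], [0.887, 0.462, 0.002], [0.001, 0.001, -1.0]]
ft_force: [-1.9, -2.8, 15.6]
grip_force: 62.3
t=7.40 tcp=[0.4588 0.2594 0.0454] yawY=27.50 shift(tool)=[-0.0004  0.      0.0004] F=[-1.9 -2.8 15.6] w=0.0108 q1,6,7=[-0.95  0.74  0.13] turn=0.2547
[-0.4892367   0.43709032  0.04917917]
```

```bash
echo '{"rows":[[0,0,0,0.1,0],[0,0,0,0.1,0],[0,0,0,0.1,0],[0,0,0,0,0]]}' | python3 shift.py | grep -v width
python3 -c "
from h import *
to(.459,.259,.045,93.1-80.2);print(probe_bus.state()['wrist_torque'])"
```

```text
time_s: 7.73
eef_pos: [0.4587, 0.2594, 0.0454]
orientation: [[-0.181, 0.983, 0.0], [0.983, 0.181, 0.001], [0.001, 0.0, -1.0]]
ft_force: [-1.3, -1.6, 16.9]
grip_force: 62.6
t=7.73 tcp=[0.4587 0.2594 0.0454] yawY=10.44 shift(tool)=[-0.0005  0.0002  0.0003] F=[-1.3 -1.6 16.9] w=0.0112 q1,6,7=[-1.01  0.75 -0.12] turn=-0.0429
[-0.40715395  0.4873297  -0.06662638]
```

```bash
echo '{"rows":[[0,0,0,0.06,0],[0,0,0,0.06,0],[0,0,0,0,0],[0,0,0,0,0]]}' | python3 shift.py | grep time
python3 -c "
from h import *
to(.459,.259,.045,93.1-80.2);print(probe_bus.state()['wrist_torque'])"
```

```text
time_s: 8.07
t=8.07 tcp=[0.4588 0.2593 0.0454] yawY=3.75 shift(tool)=[-0.0003  0.0002  0.0004] F=[-2.2 -3.1 17.7] w=0.0111 q1,6,7=[-1.03  0.75 -0.22] turn=-0.1598
[-0.3851178   0.4515141  -0.00773078]
```

```bash
echo '{"rows":[[0,0,0,0.06,0],[0,0,0,0.05,0],[0,0,0,0,0],[0,0,0,0,0]]}' | python3 shift.py | grep time
python3 -c "
from h import *
to(.459,.259,.045,93.1-80.2);print(probe_bus.state()['wrist_torque'])"
```

```text
time_s: 8.4
t=8.40 tcp=[0.4588 0.2593 0.0453] yawY=-2.48 shift(tool)=[-0.0003  0.0002  0.0003] F=[-2.2 -3.  16.4] w=0.0109 q1,6,7=[-1.05  0.76 -0.31] turn=-0.2684
[-0.44866353  0.42297234  0.23167663]
```

Stop felt (torque 0.23 N m). Release, lift, check the key and measure the plate.

```bash
echo '{"rows":[[0,0,0,-0.03,0],[0,0,0,0,0.04],[0,0,0,0,0.04],[0,0,0,0,0.04],[0,0,-0.03,0,0.04]]}' | python3 shift.py | grep -v ori
echo '{"rows":[[0,0,-0.04,0,0.085],[0,0,-0.04,0,0.085],[0,0,-0.03,0,0.085],[0,0,0,0,0.085]]}' | python3 shift.py | grep -v ori
python3 - <<'E'
from m import *
c=dict(np.load("pics/w2c.npz"))
A=onz(c,(151.8,207.9),.066);B=onz(c,(105.6,134.5),.066);print("clear end",A,"boundary",B,np.linalg.norm(A-B),np.degrees(np.arctan2(*(B-A)[1::-1])))
ct=imaging.calibration("top")
q=lambda x,y:(370+x/5,235+y/5)
A=onz(ct,q(121,133),.066);B=onz(ct,q(231,310),.066);print("top:",A,B,np.linalg.norm(A-B),np.degrees(np.arctan2(*(B-A)[1::-1])))
to(.459,.259,.18)
cw,iw=shot("w6")
for z in(.074,):
  for x in(-.015,0,.015):print(near(cw,[.459,.259+x,z]))
k=near(cw,[.459,.259,.06]).astype(int);g=iw[k[1]-45:k[1]+45,k[0]-45:k[0]+45].max(2)<50;b,l=blobs(g,60);
for i in b:print(i[1],i[2],rect(l==i[0])[0])
E
```

```text
time_s: 8.82
eef_pos: [0.4533, 0.2572, 0.0688]
ft_force: [-1.1, -0.3, -0.2]
width: 0.0399
grip_force: 0.0
time_s: 9.15
eef_pos: [0.4614, 0.261, 0.1889]
ft_force: [0.7, 0.3, -0.2]
width: 0.0846
grip_force: 0.0
clear end [ 0.53847826 -0.12021777  0.066     ] boundary [ 0.47813138 -0.15356916  0.066     ] 0.06894970052045198 -151.07226270958057
top: [ 0.53832917 -0.12210284  0.066     ] [ 0.47784846 -0.15727411  0.066     ] 0.0699638126518359 -149.82076416898818
t=9.15 tcp=[0.4614 0.261  0.1889] yawY=-0.80 shift(tool)=[-0.0021 -0.0025  0.0089] F=[ 0.7  0.3 -0.2] w=0.0846 q1,6,7=[-1.16  1.04 -0.42]
[312.2276412  254.55157444]
[311.91180793 235.70213412]
[311.58598588 216.25654748]
[ 36  22  17  45 627] [43.97926635 44.41307815] ((43.958763122558594, 44.09278106689453), (44.13624572753906, 15.075343132019043), 87.39744567871094)
```

```bash
echo '{"rows":[[0,0,0,0.12,0.085],[0,0,0,0.12,0.085],[0,0,0,0.12,0.085],[0,0,0,0.12,0.085],[0,0,0,0.12,0.085]]}' | python3 shift.py >/dev/null
echo '{"rows":[[0,0,0,0.12,0.085],[0,0,0,0.12,0.085],[0,0,0,0.12,0.085],[0,0,0,0.08,0.085],[0,0,0,0,0.085]]}' | python3 shift.py |grep time
python3 -c "
from h import *
to(.5063,-.1395,.18,-60.4)"
```

```text
time_s: 10.03
t=10.03 tcp=[0.4567 0.2586 0.1814] yawY=-60.45 shift(tool)=[-0.1532  0.3708  0.0024] F=[-0.9  1.8 -0.5] w=0.0847 q1,6,7=[-1.32  1.05 -1.37] turn=-0.0009
```

```bash
echo '{"rows":[[-0.0153,0.0371,0,0,0.085],[-0.0153,0.0371,0,0,0.085],[-0.0153,0.0371,0,0,0.085],[-0.0153,0.0371,0,0,0.085],[-0.0153,0.0371,0,0,0.085]]}' | python3 shift.py >/dev/null
echo '{"rows":[[-0.0153,0.0371,0,0,0.085],[-0.0153,0.0371,0,0,0.085],[-0.0153,0.0371,0,0,0.085],[-0.0153,0.0371,0,0,0.085],[-0.0153,0.0371,0,0,0.085]]}' | python3 shift.py >/dev/null
echo '{"rows":[[0,0,0,0,0.085],[0,0,0,0,0.085],[0,0,0,0,0.085]]}' | python3 shift.py |grep time
python3 - <<'E'
from m import *
to(.5063,-.1395,.034,-60.4)
c,im=shot("w7");np.savez("pics/w7c.npz",**c)
pt=[near(c,[.4906+a*-.8695,-.1484+a*-.4939,.066]) for a in(-.055,.015,.042)];print(np.round(pt,1).tolist())
x0,y0=np.min(pt,0).astype(int)-50;x1,y1=np.max(pt,0).astype(int)+50;x0=max(x0,0);y0=max(y0,0);a=im[y0:y1,x0:x1];f=min(800/a.shape[1],600/a.shape[0]);print(x0,y0,f)
for p in pt:cv2.circle(im,tuple(p.round().astype(int)),1,(0,0,255),-1)
cv2.imwrite("pics/z7.png",cv2.resize(im[y0:y1,x0:x1],None,fx=f,fy=f,interpolation=2)[:600,:800])
E
```

```text
time_s: 11.12
t=11.12 tcp=[ 0.5077 -0.1384  0.1822] yawY=-60.35 shift(tool)=[-0.0016  0.0005  0.1482] F=[0.4 0.7 0.1] w=0.0848 q1,6,7=[-0.59  1.06 -0.54] turn=0.0009
[[316.5, 183.7], [316.3, 273.3], [316.2, 304.5]]
266 133 2.7149321266968327
```

View pics/z7.png

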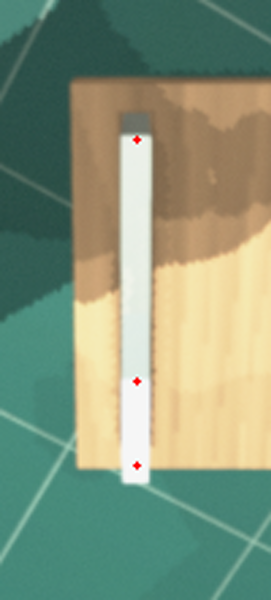

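Predicted points (red) fall on the plate's top edge to about 1 mm. Descend and grip.

```bash
echo '{"rows":[[-0.0015,0.0003,0.036,0,0.085],[0,0,0.038,0,0.085],[0,0,0.038,0,0.07],[0,0,0.034,0,0.05],[0,0,0,0,0.03]]}' | python3 shift.py |grep -v ori
echo '{"rows":[[0,0,0,0,0],[0,0,0,0,0],[0,0,0,0,0],[0,0,0,0,0],[0,0,0,0,0]]}' | python3 shift.py |grep -v ori
echo '{"rows":[[0,0,-0.03,0,0],[0,0,-0.04,0,0],[0,0,-0.04,0,0],[0,0,-0.02,0,0],[0,0,0,0,0]]}' | python3 shift.py |grep -v ori
```

```text
time_s: 11.58
eef_pos: [0.5024, -0.1355, 0.0314]
ft_force: [-1.4, 0.3, -0.2]
width: 0.0514
grip_force: 0.0
time_s: 12.0
eef_pos: [0.5092, -0.1395, 0.0396]
ft_force: [-0.3, 1.9, 7.2]
width: 0.0069
grip_force: 59.1
time_s: 12.42
eef_pos: [0.5111, -0.1416, 0.1731]
ft_force: [0.3, -0.4, -1.0]
width: 0.0069
grip_force: 59.7
```

```bash
echo '{"rows":[[0,0,0,-0.12,0],[0,0,0,-0.12,0],[0,0,0,-0.12,0],[0,0,0,-0.12,0],[0,0,0,-0.12,0]]}' | python3 shift.py >/dev/null
echo '{"rows":[[0,0,0,-0.12,0],[0,0,0,-0.12,0],[0,0,0,-0.12,0],[0,0,0,-0.12,0],[0,0,0,-0.02,0]]}' | python3 shift.py |grep time
python3 -c "
from h import *
to(.5966,.3238,.17,2.8)"
```

```text
time_s: 13.25
t=13.25 tcp=[ 0.5069 -0.14    0.1672] yawY=2.79 shift(tool)=[ 0.4589  0.1121 -0.0024] F=[-0.6 -0.4 -1.2] w=0.0068 q1,6,7=[-0.4   1.    0.46] turn=-0.0002
```

```bash
echo '{"rows":[[0.0382,0.0093,0,0,0],[0.0382,0.0093,0,0,0],[0.0382,0.0093,0,0,0],[0.0382,0.0093,0,0,0],[0.0382,0.0093,0,0,0]]}' | python3 shift.py >/dev/null
echo '{"rows":[[0.0382,0.0093,0,0,0],[0.0382,0.0093,0,0,0],[0.0382,0.0093,0,0,0],[0.0382,0.0093,0,0,0],[0.0382,0.0093,0,0,0]]}' | python3 shift.py >/dev/null
echo '{"rows":[[0.0382,0.0093,0,0,0],[0.0382,0.0093,0,0,0],[0,0,0,0,0],[0,0,0,0,0],[0,0,0,0,0]]}' | python3 shift.py |grep -v ori
python3 - <<'E'
from m import *
to(.5966,.3238,.068,2.8)
c,im=shot("w8");print(near(c,[.5674,.2643,.03]))
cv2.imwrite("pics/z8.png",im)
E
```

```text
time_s: 14.5
eef_pos: [0.5975, 0.3222, 0.1667]
ft_force: [0.8, -0.8, -0.8]
width: 0.0065
grip_force: 59.6
t=14.50 tcp=[0.5975 0.3222 0.1667] yawY=2.57 shift(tool)=[ 0.0018 -0.0007  0.0987] F=[ 0.8 -0.8 -0.8] w=0.0065 q1,6,7=[-0.92  1.13 -0.28] turn=-0.0041
[278.01252925 288.51062489]
```

View pics/z8.png

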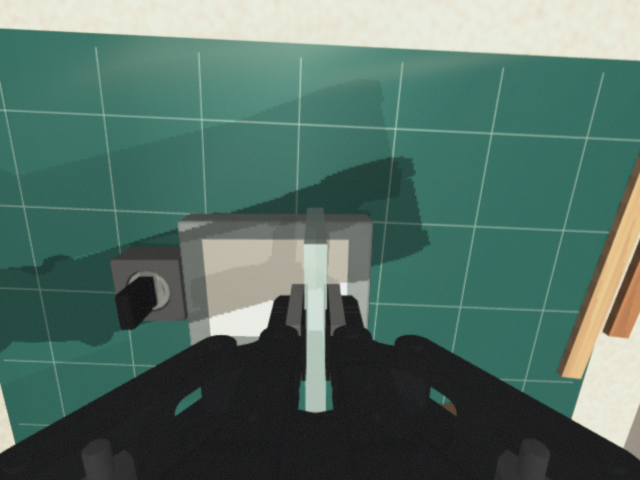

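Wrist view: plate upright over the light box right of centre (u≈316, v 243–412) with the clear end up in the picture (+Y side). Window centre at about (278,288). The key stands turned in the switch at (140,300).

```bash
echo '{"rows":[[0.0015,-0.0007,0.036,0,0],[0,0,0.036,0,0],[0,0,0.02,0,0],[0,0,0,0,0],[0,0,0,0,0]]}' | python3 shift.py |grep -v ori
echo '{"rows":[[0,0,0.003,0,0],[0,0,0.003,0,0],[0,0,0,0,0]]}' | python3 shift.py |grep -v ori
echo '{"rows":[[0,0,0.003,0,0],[0,0,0,0,0]]}' | python3 shift.py |grep -v ori
```

```text
time_s: 14.97
eef_pos: [0.5967, 0.3223, 0.0749]
ft_force: [0.1, 0.6, -0.3]
width: 0.0067
grip_force: 59.6
time_s: 15.22
eef_pos: [0.5978, 0.3245, 0.0707]
ft_force: [-1.1, -0.1, -0.9]
width: 0.0067
grip_force: 59.6
time_s: 15.38
eef_pos: [0.5971, 0.3247, 0.0667]
ft_force: [-0.5, 0.2, -0.9]
width: 0.0066
grip_force: 59.6
```

```bash
echo '{"rows":[[0,0,0.003,0,0],[0,0,0,0,0],[0,0,0,0,0]]}' | python3 shift.py |grep -v ori
echo '{"rows":[[0,0,0.002,0,0],[0,0,0,0,0],[0,0,0,0,0]]}' | python3 shift.py |grep -v ori
echo '{"rows":[[0,0,0.001,0,0],[0,0,0,0,0],[0,0,0,0,0]]}' | python3 shift.py |grep -v ori
```

```text
time_s: 15.63
eef_pos: [0.5974, 0.3249, 0.0638]
ft_force: [-0.3, 1.0, 1.1]
width: 0.0072
grip_force: 59.9
time_s: 15.88
eef_pos: [0.5976, 0.325, 0.0636]
ft_force: [-2.5, 0.3, 10.3]
width: 0.0072
grip_force: 61.4
time_s: 16.13
eef_pos: [0.5977, 0.325, 0.0636]
ft_force: [-4.0, -1.0, 15.8]
width: 0.0066
grip_force: 62.0
```

```bash
echo '{"rows":[[0,0,-0.002,0,0],[0,0,0,0,0],[0,0,0,0,0.02],[0,0,0,0,0.04],[0,0,0,0,0.085]]}' | python3 shift.py |grep -v ori
echo '{"rows":[[0,0,0,0,0.085],[0,0,0,0,0.085],[0,0,0,0,0.085]]}' | python3 shift.py |grep -v ori
python3 - <<'E'
from m import *
to(.5966,.3238,.068,2.8)
c,im=shot("w9")
# plate top edge end near clear end: predicted px
for X in(.0,.004,-.004):
    print(near(c,[.5977+X+.0,.325+.035,.09]).round(1))
for v in(200,220,240,260): print(v,im[v,280:350:3].max(1).tolist())
E
```

```text
time_s: 16.55
eef_pos: [0.5965, 0.3242, 0.0616]
ft_force: [-0.8, -0.8, -0.2]
width: 0.0429
grip_force: 0.0
time_s: 16.8
eef_pos: [0.5968, 0.3243, 0.062]
ft_force: [-0.4, -0.3, -0.1]
width: 0.0783
grip_force: 0.0
t=16.80 tcp=[0.5968 0.3243 0.062 ] yawY=2.64 shift(tool)=[-0.0005 -0.0003 -0.006 ] F=[-0.4 -0.3 -0.1] w=0.0783 q1,6,7=[-0.89  0.95 -0.24] turn=-0.0029
[325.  245.9]
[336.8 246.5]
[313.2 245.4]
200 [144, 145, 145, 213, 145, 146, 144, 143, 144, 142, 129, 94, 92, 86, 88, 87, 89, 86, 85, 87, 87, 86, 86, 87]
220 [88, 90, 88, 124, 86, 79, 75, 77, 78, 79, 111, 110, 111, 111, 111, 111, 87, 86, 85, 85, 86, 85, 82, 85]
240 [81, 77, 81, 94, 77, 78, 75, 77, 77, 107, 110, 110, 112, 111, 112, 112, 108, 83, 86, 85, 86, 86, 83, 83]
260 [98, 94, 94, 93, 94, 94, 94, 95, 98, 235, 237, 237, 237, 237, 237, 236, 232, 100, 96, 97, 98, 99, 98, 100]
```

Plate is still upright (bright top edge at u≈307–328). Now topple it towards −X with the +X finger.

```bash
echo '{"rows":[[0,-0.015,0,0,0.085],[0,-0.012,0,0,0.085],[0,-0.005,0,0,0.085],[0,-0.005,0,0,0.085],[0,-0.005,0,0,0.085]]}' | python3 shift.py |grep -v ori
echo '{"rows":[[0,-0.005,0,0,0.085],[0,-0.005,0,0,0.085],[0,-0.004,0,0,0.085],[0,0,0,0,0.085],[0,0,0,0,0.085]]}' | python3 shift.py |grep -v ori
python3 - <<'E'
from m import *
c,im=shot("w10")
for v in(180,200,220,240,260,280,300,320,340): print(v,im[v,150:500:10].max(1).tolist())
E
```

```text
time_s: 17.27
eef_pos: [0.5551, 0.3226, 0.0625]
ft_force: [-0.5, 0.1, -0.6]
width: 0.085
grip_force: 0.0
time_s: 17.68
eef_pos: [0.541, 0.322, 0.0624]
ft_force: [0.5, -0.4, -0.2]
width: 0.0849
grip_force: 0.0
180 [124, 124, 122, 124, 124, 124, 125, 125, 128, 127, 129, 128, 128, 130, 130, 130, 131, 129, 132, 130, 129, 130, 115, 84, 83, 80, 83, 95, 95, 105, 139, 139, 139, 138, 136]
200 [122, 125, 124, 123, 125, 124, 125, 125, 125, 127, 127, 127, 127, 130, 128, 128, 82, 79, 81, 81, 80, 79, 82, 82, 79, 81, 80, 80, 95, 115, 137, 136, 135, 135, 135]
220 [119, 123, 122, 122, 124, 125, 125, 125, 124, 128, 126, 126, 87, 80, 70, 232, 232, 231, 231, 230, 230, 229, 226, 226, 226, 226, 225, 94, 78, 80, 137, 134, 135, 133, 135]
240 [121, 122, 123, 121, 123, 124, 124, 79, 79, 79, 82, 80, 82, 80, 71, 229, 229, 229, 229, 227, 227, 226, 225, 226, 225, 224, 224, 79, 78, 77, 92, 94, 134, 133, 132]
260 [108, 78, 77, 77, 78, 78, 78, 82, 89, 89, 89, 90, 89, 87, 86, 229, 228, 227, 228, 227, 226, 226, 225, 225, 225, 223, 223, 90, 90, 93, 89, 89, 91, 91, 129]
280 [77, 92, 90, 91, 92, 85, 87, 114, 117, 114, 112, 114, 117, 114, 113, 228, 228, 228, 227, 227, 227, 226, 225, 224, 224, 223, 226, 117, 140, 138, 138, 137, 139, 209, 206]
300 [76, 66, 68, 70, 104, 63, 66, 124, 125, 124, 204, 204, 204, 203, 202, 232, 231, 231, 231, 231, 230, 230, 229, 230, 229, 229, 232, 196, 53, 105, 198, 198, 154, 206, 206]
320 [67, 63, 45, 106, 35, 30, 33, 125, 124, 124, 206, 205, 205, 206, 205, 230, 231, 230, 231, 229, 231, 230, 229, 230, 229, 229, 231, 96, 31, 29, 105, 52, 109, 206, 206]
340 [35, 104, 102, 32, 32, 29, 30, 124, 123, 123, 199, 202, 205, 204, 205, 203, 203, 198, 199, 202, 199, 199, 199, 199, 199, 198, 200, 49, 28, 29, 27, 103, 105, 35, 205]
```

Run:
```python
from m import *
c=imaging.calibration("wrist");im=cv2.imread("pics/w10.png");s=probe_bus.state()
m=(im.max(2)>215).astype(np.uint8);m[:190]=0;m[332:]=0;m[:,:270]=0;m[:,440:]=0
b,l=blobs(m,500);i=max(b,key=lambda q:q[1][4]);k=(l==i[0]);print(i[1])
W=np.array([.5674,.2643]);ps=.0489;X=np.array([np.cos(ps),np.sin(ps)]);Y=np.array([-X[1],X[0]])
lb=lambda P:((P[:2]-W)@X).round(4).tolist()+[((P[:2]-W)@Y).round(4).item()]
for v in(225,250,280,310,328):
    u=np.where(k[v])[0];a,bb=onz(c,(u.min()-.5,v),.038),onz(c,(u.max()+.5,v),.038);print(v,u.min(),u.max(),lb(a),lb(bb))
for u in(310,350,390):
    v=np.where(k[:,u])[0];print(u,v.min(),v.max(),lb(onz(c,(u,v.min()-.5),.038)),lb(onz(c,(u,v.max()),.038)))
print("tool lb",lb(s["eef_pos"]))
for u in(310,350,390): print(im[200:420:6,u].tolist()[20:])
```

```text
[  295   212   124   120 14182]Traceback (most recent call last):
  File "<stdin>", line 8, in <module>
  File "<stdin>", line 6, in <lambda>
TypeError: unsupported operand type(s) for +: 'float' and 'list'
```

Run:
```python
from m import *
c=imaging.calibration("wrist");im=cv2.imread("pics/w10.png");s=probe_bus.state()
m=(im.max(2)>215).astype(np.uint8);m[:190]=0;m[332:]=0;m[:,:270]=0;m[:,440:]=0
b,l=blobs(m,500);i=max(b,key=lambda q:q[1][4]);k=(l==i[0])
W=np.array([.5674,.2643]);ps=.0489;X=np.array([np.cos(ps),np.sin(ps)]);Y=np.array([-X[1],X[0]])
lb=lambda P:[round(float((P[:2]-W)@X),4),round(float((P[:2]-W)@Y),4)]
for v in(225,250,280,310,328):
    u=np.where(k[v])[0];print(v,u.min(),u.max(),lb(onz(c,(u.min()-.5,v),.038)),lb(onz(c,(u.max()+.5,v),.038)))
for u in(310,350,390):
    v=np.where(k[:,u])[0];print(u,v.min(),v.max(),lb(onz(c,(u,v.min()-.5),.038)),lb(onz(c,(u,v.max()),.038)))
print("tool lb",lb(np.array(s["eef_pos"])),s["eef_pos"])
```

```text
225 296 417 [-0.0336, 0.0881] [0.0256, 0.0879]
250 296 415 [-0.0338, 0.0753] [0.0256, 0.0751]
280 297 413 [-0.0336, 0.0592] [0.0258, 0.0591]
310 297 412 [-0.0339, 0.0423] [0.0266, 0.0422]
328 297 410 [-0.034, 0.0317] [0.0263, 0.0316]
310 212 331 [-0.0265, 0.0947] [-0.0269, 0.0299]
350 212 331 [-0.0073, 0.0947] [-0.0057, 0.0298]
390 212 331 [0.0118, 0.0946] [0.0156, 0.0298]
tool lb [-0.0233, 0.0589] [0.54128288 0.321988   0.06245088]
```

Plate lies flat, label side up: X −34…+26 mm, clear end overhanging to Y=95 mm (box edge 60). Now straddle the overhang and grip it across its 60 mm width.

```bash
echo '{"rows":[[0.012,0.01,-0.01,0,0.085],[0.01,0.009,0,0,0.085],[0,0,0,0,0.085],[0,0,0,0,0.085]]}' | python3 shift.py |grep time
python3 -c "
from h import *
to(.5595,.344,.012,2.8)"
```

```text
time_s: 18.07
t=18.07 tcp=[0.5593 0.345  0.0722] yawY=2.68 shift(tool)=[-0.001   0.0002  0.0602] F=[ 0.2 -0.1 -0. ] w=0.0852 q1,6,7=[-0.96  0.94 -0.3 ] turn=-0.0022
```

```bash
echo '{"rows":[[0,0,0.02,0,0.085],[0,0,0.02,0,0.085],[0,0,0.012,0,0.085],[0,0,0.006,0,0.085],[0,0,0,0,0.085]]}' | python3 shift.py |grep -v ori
echo '{"rows":[[0,0,0,0,0.06],[0,0,0,0,0.04],[0,0,0,0,0.04],[0,0,0,0,0.04],[0,0,0,0,0.04]]}' | python3 shift.py |grep -v ori
python3 -c "
from h import *
to(.5595,.344,.012,2.8)"
```

```text
time_s: 18.48
eef_pos: [0.5576, 0.3435, 0.0126]
ft_force: [-0.3, -0.1, -0.0]
width: 0.085
grip_force: 0.0
time_s: 18.9
eef_pos: [0.5599, 0.345, 0.0157]
ft_force: [-0.7, -0.9, 5.6]
width: 0.0589
grip_force: 63.7
t=18.90 tcp=[0.5599 0.345  0.0157] yawY=2.64 shift(tool)=[-0.001  -0.0004  0.0037] F=[-0.7 -0.9  5.6] w=0.0589 q1,6,7=[-0.94  0.84 -0.27] turn=-0.0028
```

```bash
echo '{"rows":[[0,0,-0.01,0,0.03],[0,0,-0.02,0,0.03],[0,0,-0.02,0,0.03],[0,0,-0.02,0,0.03],[0,0,-0.02,0,0.03]]}' | python3 shift.py |grep -v ori
echo '{"rows":[[0,0,0,0,0.03],[0,0,0,0,0.03],[0,0,0,0,0.03],[0,0,0,0,0.03],[0,0,0,0,0.03]]}' | python3 shift.py |grep -v ori
python3 - <<'E'
from m import *
c,im=shot("w11")
cs=imaging.calibration("scene");sc=imaging.grab_frame("scene")[:,:,::-1];t=imaging.grab_frame("top")[:,:,::-1]
can=np.zeros((480,800,3),np.uint8);can[:480,:480]=cv2.resize(im[120:440,160:480],(480,480))
a=sc[110:210,290:410];can[:266,480:800]=cv2.resize(a,(320,266));b=t[190:340,120:300];can[266:480,480:736]=cv2.resize(b,(256,214))
cv2.imwrite("pics/z11.png",can)
E
```

```text
time_s: 19.32
eef_pos: [0.5587, 0.3448, 0.1055]
ft_force: [0.7, -0.1, -0.6]
width: 0.0587
grip_force: 64.5
time_s: 19.73
eef_pos: [0.5581, 0.3443, 0.1029]
ft_force: [0.8, -0.1, -1.0]
width: 0.0585
grip_force: 64.6
```

View pics/z11.png

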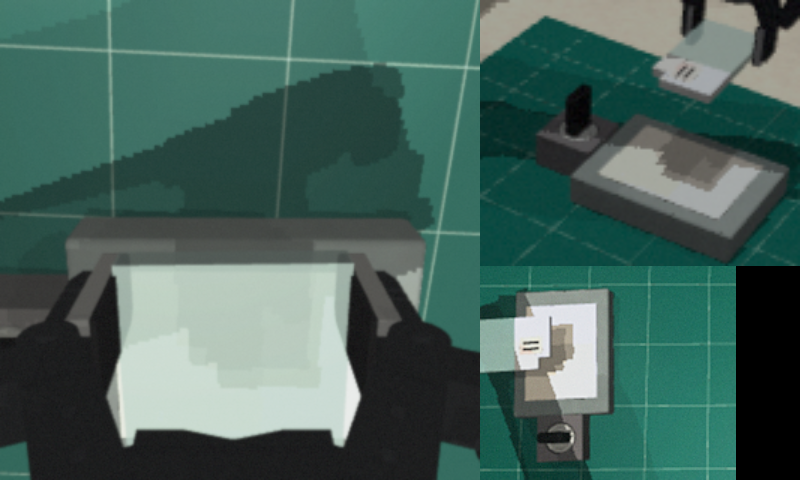

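Plate hangs flat over the window, label side up, notch towards the switch. The key is upright and turned in the switch. Final check of label position and drift.

```bash
python3 - <<'E'
from m import *
ct=imaging.calibration("top");cs=imaging.calibration("scene")
print(tri(ct,(157.3,246.3),cs,(366.3,137.2)))
print("top label mid at z=.125",onz(ct,(157.3,246.3),.125)); s=probe_bus.state();print(s["time_s"],s["eef_pos"],s["grip_force"],np.abs(s["joint_vel"]).max())
E
echo '{"rows":[[0,0,0,0,0.03],[0,0,0,0,0.03],[0,0,0,0,0.03],[0,0,0,0,0.03],[0,0,0,0,0.03]]}' | python3 shift.py |grep -v ori
```

```text
(array([0.5594257 , 0.26681552, 0.1249305 ]), np.float64(0.0008719547573209346))
top label mid at z=.125 [0.55873497 0.26616765 0.125     ]
19.8833 [0.55857679 0.3445455  0.10351131] 64.5559823513031 0.005228907084214849
time_s: 20.3
eef_pos: [0.559, 0.3448, 0.1044]
ft_force: [-0.6, 0.1, 0.2]
width: 0.0589
grip_force: 64.6
```

Label is at (0.559, 0.267, 0.125): 9 mm from the window centre and 95 mm above it. Handing in.

```bash
python3 -c "
from station import arm, imaging, probe_bus, job_done
print(job_done())"
```

```text
the job is handed in; nothing more can be done
None
```

I handed the job in at about 20 s, with the key left turned to its stop in the switch and the notched plate held by its clear end, level and label up, 95 mm above the window and about 9 mm off its centre; the hand-in gave no verdict.

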